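# Open a print screen that may be latched, and hold it up

## Task

Open the small screen-printing press for a look at the print. First, before touching the release lever, take the screen's black stick handle and tug it up to learn whether the latch has caught; if it has, let go and push the upright release lever on the right fully outward, away from the screen, then take the handle again. Raise the screen to about 30 degrees and finish while holding it still there by its handle, without letting go; leave the two ink pots, the squeegee and the ink knife around it where they are.

Things in the scene. Friction and masses are not known exactly. Their poses are not given: they have to be found in the camera images.
- press: bolted-down press, sizes in mm. Its frame: origin on the table top under it, x from the handle side to the hinge side, y left, z up. Plywood base 20 thick spans x -130 to 190, y -260 to 250, with an aluminium bed on it. A grey latch housing stands at the right, x -143 to -77, y -250 to -155, top at z 80
- screen_front (a point): top of the screen's front edge, in the middle, at press-frame (-130, 0, 76) when closed. Aluminium frame with mesh, 270 x 300 x 22, 0.6 to 1.1 kg; a steel plate over the latch rises to z 85. Hinge line: along the press's y through press-frame (150, 0, 65); the screen opens up to 69 degrees and falls shut when let go
- grip: the screen's handle: black stick 24 in diameter, 90 long, out of the middle of its front edge, free all round; origin at mid-stick, x along it to the hinge, y across, z up when closed. Fixed to the screen, 330 from the hinge line: z 65 closed; at 30 degrees 165 higher, 44 nearer the hinge. Lifts with 3 to 6 N; if the hidden latch has caught it stops dead after 9 to 10
- lever (a joint): release lever angle, rad: 0 upright, growing as its top is pushed outward (press -y, away from the screen), stop at 0.5. Beyond 0.4 the latch is off and stays off; the lever stays where left. Neither its angle nor any looks tell whether the latch has caught. Needs 2 to 4 N near the top
- lever_tip (a point): top end of the release lever: a flat steel bar whose top 30 is black plastic, 30 wide (press x) and 12 thick (press y). Upright, this point is at (-110, -205, 155) of the press frame; the pivot is 127 below it, along the press's x; 75 of the lever stands clear above the housing
- ink_tub: white lidded ink tub, 60 across, 75 tall, standing on the left of the press base; origin: middle of its underside. Bystander
- ink_jar: small glass ink jar with black lid, 44 across, 60 tall, on the table just in front of the press, between handle and latch; origin: middle of its underside. Bystander
- squeegee: wooden squeegee with a rubber blade, 200 long, 34 wide, 62 tall, standing on its blade on the table left of the press; origin: middle of its underside. Bystander
- ink_knife: ink spatula, 200 long, lying on the table in front on the right; origin: middle of its underside. Bystander

How it is judged:
By the outcome, as a careful person would: the job done as asked, in the order asked, and still so for the second after the job is handed in, while the arm keeps its last pose, push and grip.
It also fails if it takes over 64 s, if anything falls off the work surface, if the arm or the gripper's body presses on something with over 40 N, if the wrist force passes 120 N, or if a joint passes its speed limit or range.

## Robot

A 6-joint arm with a two-finger parallel gripper is mounted at the origin on the work surface. World frame = base frame: x ahead of the robot, y to its left, z up, the work surface at z = 0. Lengths are in m, angles in degrees, forces in N, time in s.
With the tool pointing down it reaches from about 0.325 to 0.85 m from the base axis. Payload 15.5 kg.
Tool frame: the origin (TCP) lies at the very end of the fingers, on their centre line; the grasp point (between the pads) lies arm.grip_depth behind it (arm.grip_depth is the distance from the TCP to the grasp point, in m); z points along the fingers, y is the line along which they close (so a half turn about z gives the same grasp; the last joint's range is limited). The gripper opens to 91 mm and grips with 3 to 60 N. Pads are 32 mm wide; open, the fingers measure 118 mm over their backs; the gripper's body (76 mm by 178 mm) begins 60 mm behind the grasp point.
Start: joints at [-5.472, 28.281, 77.091, -0, 74.628, -5.472], TCP at [0.625, 0, 0.214] pointing down, gripper open.
Joint ranges: [-166.48, 166.48], [-47.26, 123.95], [12.59, 153.08], [-70.14, 250.14], [6.76, 159.57], [-176.63, 176.63]. Speed limits (degrees/s): [108.29, 108.29, 147.25, 172.46, 172.46, 172.46].

## Interface

Orientations are given as a 3x3 rotation matrix whose columns are the frame's x, y, z axes.
In Python, from rig import arm gives the robot as it stands. Calls block until the motion is done:
- arm.move_to(position, orientation): joint-space move of the TCP to a pose.
- arm.move_l(position, orientation=None, feed=0.15): straight line of the TCP; orientation=None keeps the orientation; feed is the mean speed in m/s.
- arm.move_joints(angles): joint-space move.
- arm.grip(opening): finger opening in m; the grip force is fixed at half the most; returns when the fingers have stopped.
- arm.sleep(seconds).
- arm.solve_ik(position, orientation): joint angles nearest the present ones, or None.
- arm.snapshot(name): name is "scene" or "side" or "wrist"; returns the picture (480x640x3 uint8, red, green, blue); there is no depth.
- arm.get_calibration(name): a dict with "intrinsics" (3x3 intrinsics, pixels), "cam_to_world" (4x4, takes a point from camera to world coordinates). Camera axes: x right, y down, z forward; pixel columns grow to the right and rows downward; lengths in m; the calibration is good to about 2 mm. A picture is of the moment at which its call begins: read the wrist's pose just before it. get_calibration takes no time and is no camera call; for the wrist camera it gives the pose at the moment of the call.
A pose or a line that the arm cannot do raises arm.Unreachable and nothing moves.
- arm.sign_off(): hands the job in; it is judged then, once.
Readings, each from a call of its own:
- arm.current_t(): time.
- arm.current_joint_positions(): joint angles.
- arm.current_dq(): joint speeds.
- arm.current_tau(): joint torques, N m.
- arm.current_ee_pos(): TCP position.
- arm.current_tool_rot(): TCP orientation.
- arm.current_force(): force on the tool from outside, world axes, zero at the start.
- arm.current_torque(): the same for the moment, N m.
- arm.current_width(): finger opening in m.
- arm.current_grasp_force(): force on a finger pad.
Only numpy, scipy, OpenCV 4.12 (cv2) and the standard library are available. Lean on these libraries where they do the work, as an engineer would, in place of code of your own. Each camera call takes 0.05 s, during which the arm holds its last target. There are 200 camera calls.

## Working session

There is one attempt and no reset: what is moved stays moved. The work goes in short steps, each a Python script; the robot and the scene stay as the last script left them, time stands still between calls to the robot, and variables do not carry over. Pictures are saved under pics/ and viewed, at most 10 in all, crops included, and the job is handed in when it is done.

```bash
mkdir -p pics; ls
python3 - <<'E'
from rig import arm
import cv2, numpy as np
np.set_printoptions(precision=4,suppress=True)
for n in ["scene","side"]:
    c=arm.get_calibration(n); print(n,c["intrinsics"],c["cam_to_world"])
    cv2.imwrite(f"pics/{n}0.png",arm.snapshot(n)[:,:,::-1])
c=arm.get_calibration("wrist");print(c)
cv2.imwrite("pics/wrist0.png",arm.snapshot("wrist")[:,:,::-1])
print(arm.grip_depth,arm.current_t(),arm.current_width(),arm.current_force(),arm.current_tool_rot())
E
```

```text
pics
scene [[534.445    0.     319.6447]
 [  0.     534.445  249.2163]
 [  0.       0.       1.    ]] [[ 0.1949  0.8311 -0.5208  1.1849]
 [ 0.9808 -0.1634  0.1064 -0.0657]
 [ 0.0033 -0.5315 -0.847   1.1906]
 [ 0.      0.      0.      1.    ]]
side [[558.9658   0.     324.4467]
 [  0.     558.9658 248.0956]
 [  0.       0.       1.    ]] [[-0.9717 -0.1251  0.2002  0.2442]
 [-0.2359  0.5441 -0.8051  1.1487]
 [-0.0082 -0.8296 -0.5583  0.8532]
 [ 0.      0.      0.      1.    ]]
{'intrinsics': array([[428.6443,   0.    , 315.6975],
       [  0.    , 428.6443, 228.9388],
       [  0.    ,   0.    ,   1.    ]]), 'cam_to_world': array([[ 1.    , -0.0008, -0.0004,  0.6239],
       [-0.0009, -0.9599, -0.2803,  0.0797],
       [-0.0001,  0.2803, -0.9599,  0.3861],
       [ 0.    ,  0.    ,  0.    ,  1.    ]])}
0.0188 0.15 0.09129859167075487 [-0.269  -0.6254  0.1314] [[-0.      1.     -0.0009]
 [ 1.      0.      0.0001]
 [ 0.0001 -0.0009 -1.    ]]
```

View pics/scene0.png

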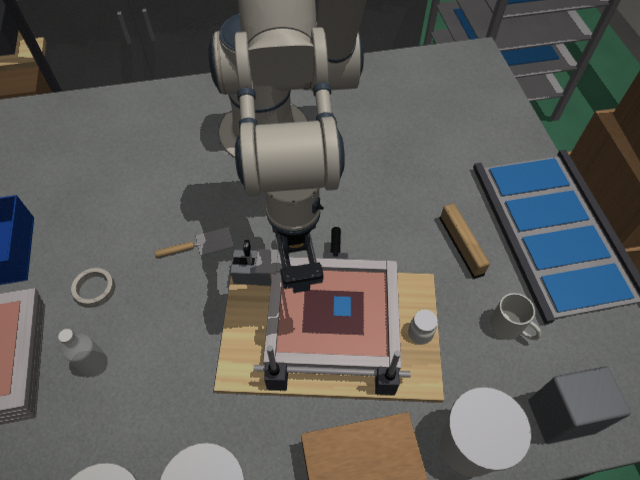

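View pics/side0.png

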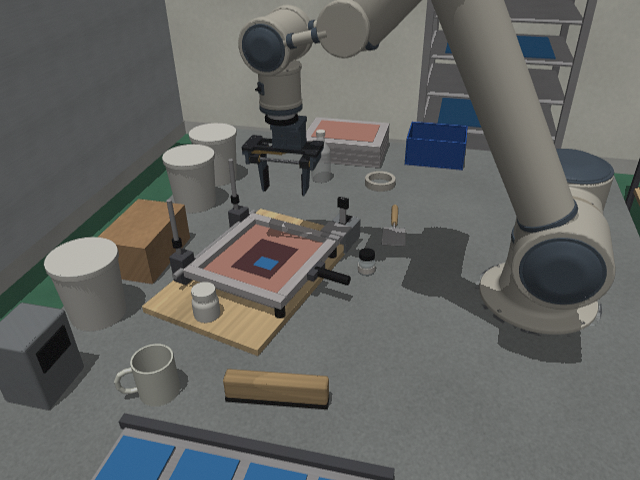

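View pics/wrist0.png

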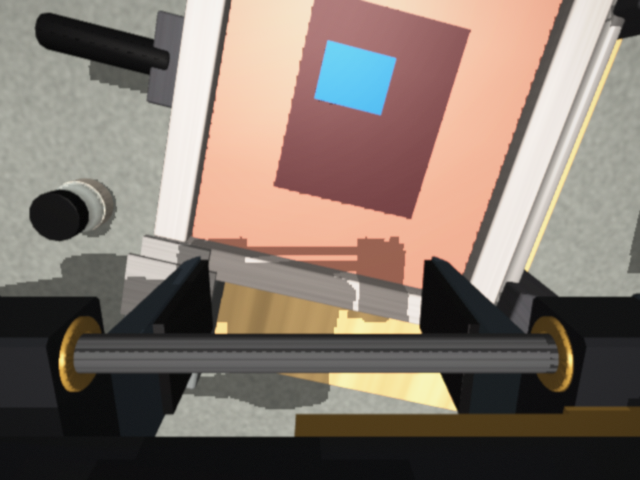

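The scene view shows the stick at about (336,228)–(335,255) and the lever top at (247,245). In the side view the stick is at (318,269)–(350,279) and the lever top at (343,202). In the wrist view the stick runs (40,28)–(168,60). I'll triangulate with masks next.

```bash
cat > h.py <<'E'
from rig import arm
import cv2, numpy as np
np.set_printoptions(precision=4,suppress=True)
def ray(cal,px):
    K,T=cal["intrinsics"],cal["cam_to_world"]
    d=T[:3,:3]@np.linalg.solve(K,[px[0],px[1],1.]); return T[:3,3],d/np.linalg.norm(d)
def onz(cal,px,z):
    o,d=ray(cal,px); return o+d*(z-o[2])/d[2]
def tri(rs):
    A=sum(np.eye(3)-np.outer(d,d) for o,d in rs); b=sum((np.eye(3)-np.outer(d,d))@o for o,d in rs)
    p=np.linalg.solve(A,b); return p,[np.linalg.norm(np.cross(p-o,d))*1e3 for o,d in rs]
def dark(img,roi,thr=45):
    x0,y0,x1,y1=roi; m=(img[y0:y1,x0:x1].max(2)<thr).astype(np.uint8)
    n,l,s,c=cv2.connectedComponentsWithStats(m); k=1+np.argmax(s[1:,4])
    p=np.argwhere(l==k)[:,::-1]+[x0,y0]; return p
def ends(p):
    c=p.mean(0);u=np.linalg.svd(p-c,full_matrices=False)[2][0];t=(p-c)@u
    return c,c+u*t.min(),c+u*t.max(),len(p)
E
python3 - <<'E'
from h import *
im={n:cv2.imread(f"pics/{n}0.png")[:,:,::-1] for n in("scene","side","wrist")}
cal={n:arm.get_calibration(n) for n in im}
for n,roi in dict(scene=(326,222,346,262),side=(312,260,356,290),wrist=(20,5,172,85)).items():
    for t in (40,60): print(n,t,*ends(dark(im[n],roi,t)))
for n,roi in dict(scene=(235,235,262,275),side=(330,190,356,228)).items():
    p=dark(im[n],roi,50); print("lever",n,*ends(p),p.min(0),p.max(0))
# enlarged crops
a=cv2.resize(im["scene"][215:305,220:360],None,fx=4,fy=4,interpolation=0)
b=cv2.resize(im["side"][185:305,260:400],None,fx=4,fy=4,interpolation=0)
cv2.imwrite("pics/c.png",cv2.resize(np.vstack([a,b]),None,fx=.7,fy=.7,interpolation=cv2.INTER_AREA)[:,:,::-1])
E
```

```text
scene 40 [335.3109 240.9412] [336.162  226.8887] [334.4541 255.0881] 238
scene 60 [335.1119 241.1841] [335.9287 226.8817] [334.2617 256.0721] 277
side 40 [331.7313 275.2716] [314.1115 269.932 ] [349.415  280.6306] 335
side 60 [330.6649 275.2181] [313.2987 270.6894] [349.6923 280.18  ] 376
wrist 40 [97.914  43.2653] [35.537 26.416] [167.7737  62.1358] 4188
wrist 60 [99.6804 43.6444] [35.0471 26.261 ] [168.4968  62.1529] 4477
lever scene [244.6938 255.0766] [249.0409 240.3064] [241.7749 264.994 ] 209 [235 240] [254 264]
lever side [343.0631 202.8198] [337.7533 198.2891] [347.984  207.0188] 111 [338 197] [348 209]
```

View pics/c.png

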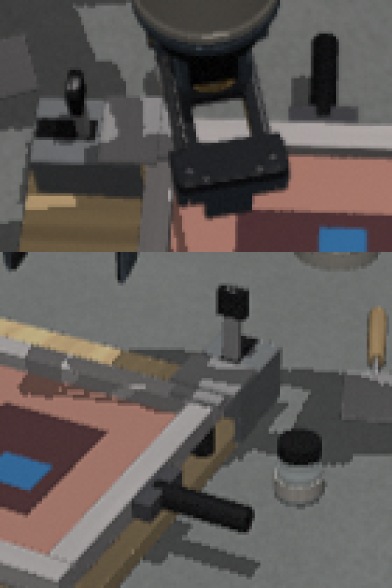

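The crop shows the stick clear of obstacles and the lever's black top at scene (247,247) and side (343,203). The jar stands right of the stick.

Run:
```python
from h import *
cal={n:arm.get_calibration(n) for n in("scene","side","wrist")}
R=lambda n,p:ray(cal[n],p)
far=tri([R("scene",(336.1,228.)),R("side",(348.,279.8)),R("wrist",(39,27.3))])
near=tri([R("scene",(334.4,254)),R("side",(318,270.8)),R("wrist",(163,61))])
mid=tri([R("scene",(335.3,241)),R("side",(332.5,275.3)),R("wrist",(100,43.7))])
lev=tri([R("scene",(246.8,247.)),R("side",(343.2,203))])
for k in(far,near,mid,lev):print(k)
jar=onz(cal["wrist"],(58,214),.06);print("jar",jar)
d=(near[0]-far[0]);print("yaw handle",np.degrees(np.arctan2(d[1],d[0])))
# screen front edge (outer) and sides in wrist at z=.076
im=cv2.imread("pics/wrist0.png")
q=[onz(cal["wrist"],p,.076) for p in((199,0),(157,232))];print(q);e=q[0]-q[1];print("edge dir yaw",np.degrees(np.arctan2(-e[0],e[1])))
# hand-edge of screen from scene, corners
s=[onz(cal["scene"],p,.076) for p in((397,262),(399,360),(266,369),(273,262))];print(np.array(s))
```

```text
(array([0.4395, 0.1298, 0.0681]), [np.float64(1.161561272804951), np.float64(2.6448509773948303), np.float64(3.0605516223078064)])
(array([0.5171, 0.109 , 0.0663]), [np.float64(2.405188314866725), np.float64(2.2695856788411333), np.float64(0.6867168975926787)])
(array([0.4783, 0.1197, 0.0673]), [np.float64(1.0910328622091443), np.float64(3.059892621152425), np.float64(2.4811091152155687)])
(array([ 0.5014, -0.0981,  0.139 ]), [np.float64(1.5710484798973912), np.float64(1.5710484798972502)])
jar [ 0.4217 -0.0032  0.06  ]
yaw handle -14.999330753019567
[array([0.5479, 0.1447, 0.076 ]), array([ 0.504 , -0.0132,  0.076 ])]
edge dir yaw -15.543382140050495
[[ 0.5718  0.2514  0.076 ]
 [ 0.8126  0.1884  0.076 ]
 [ 0.7766 -0.0988  0.076 ]
 [ 0.5137 -0.0438  0.076 ]]
```

```bash
cat >> h.py <<'E'
yaw=np.radians(-15.2)
X=np.array([np.cos(yaw),np.sin(yaw),0]);Y=np.array([-np.sin(yaw),np.cos(yaw),0]);Z=np.array([0,0,1.])
H0=np.array([.4783,.1197,.066])       # mid-stick, closed
hinge=H0+.33*X
hinge[2]=H0[2]
def Rt(tilt,s=1):                       # tool down, closing along press y, tilted by deg about press y
    c,k=np.cos(np.radians(tilt)),np.sin(np.radians(tilt))
    z=-c*Z-k*X; y=s*Y; return np.column_stack([np.cross(y,z),y,z])
def grip_at(th,tilt,s=1,dz=0):           # TCP pose for holding stick at opening th deg
    t=np.radians(th); g=hinge-.33*(np.cos(t)*X-np.sin(t)*Z)+dz*Z
    R=Rt(tilt,s); return g+R[:,2]*arm.grip_depth,R
E
python3 - <<'E'
from h import *
for s in(1,-1):
  for th,t in((0,0),(0,-15),(0,-30),(30,0),(30,15),(30,30)):
    q=arm.solve_ik(*grip_at(th,t,s)); print(s,th,t,q)
E
```

```text
1 0 0 [  7.1074  31.9985 105.4351  -0.      42.5664 -67.6926]
1 0 -15 [ 11.6607  30.0408 116.0252 -18.5917  21.5177 -46.5552]
1 0 -30 None
1 30 0 [  5.2918  20.9264  90.3179  -0.      68.7558 -69.5082]
1 30 15 [  2.4443  27.8028  80.2151   4.5088  86.3176 -73.2115]
1 30 30 [  0.3981  35.573   70.8704   7.9158 102.5179 -74.6823]
-1 0 0 [  7.1074  31.9985 105.4351  -0.      42.5664 112.3074]
-1 0 -15 [ 11.6607  30.0408 116.0252 -18.5917  21.5177 133.4448]
-1 0 -30 None
-1 30 0 [  5.2918  20.9264  90.3179  -0.      68.7558 110.4918]
-1 30 15 [  2.4443  27.8028  80.2151   4.5088  86.3176 106.7885]
-1 30 30 [  0.3981  35.573   70.8704   7.9158 102.5179 105.3177]
```

Run:
```python
from h import *
arm.move_to(*grip_at(0,0,dz=.10))
c=arm.get_calibration("wrist");im=arm.snapshot("wrist");cv2.imwrite("pics/w1.png",im[:,:,::-1])
np.save("c1.npy",c["cam_to_world"]);print(arm.current_t(),arm.current_ee_pos(),arm.current_force())
```

```text
1.25 [0.4793 0.1194 0.1475] [0.1727 0.7964 0.3761]
```

View pics/w1.png

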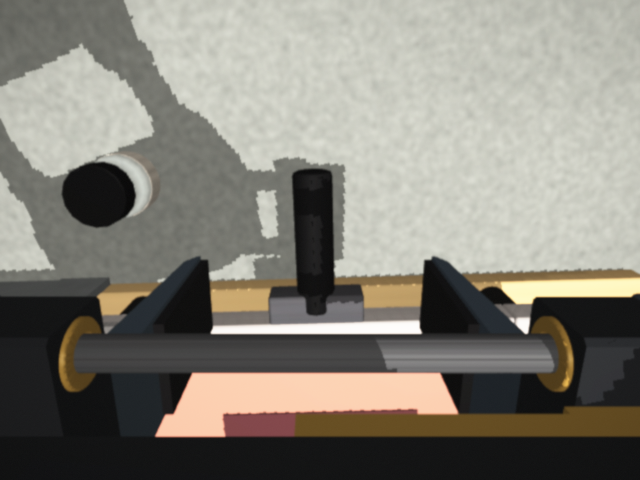

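The stick lies centred between the open fingers, from (312,172) to (316,298). The jar at (105,190) is clear. I'll check the position numerically, then descend, grip and tug.

Run:
```python
from h import *
c=arm.get_calibration("wrist");c["cam_to_world"]=np.load("c1.npy")
f=onz(c,(312.5,172),.066+.009);b=onz(c,(316,296),.066+.012)
print("free end",(f-H0)@X,(f-H0)@Y,"base",(b-H0)@X,(b-H0)@Y)
p,R=grip_at(0,0); arm.move_l(p,R,feed=.1)
print(arm.current_force()); arm.grip(.0)
print(arm.current_t(),arm.current_width(),arm.current_grasp_force(),arm.current_force(),arm.current_ee_pos()-p)
```

```text
free end -0.04159132903279482 -0.0016067839760077383 base 0.03467573824895147 0.00018125173195508425
[0.191  0.8472 0.253 ]
3.4417 0.02302339605194777 30.059697031974792 [ -1.4996 -12.1248   2.4476] [-0.0004 -0.0009 -0.0001]
```

Run:
```python
from h import *
p,R=grip_at(0,0)
off=-.0012*Y
arm.move_l(p+off,R,feed=.02); print(arm.current_force()); 
for h in (2,4,6,8,9,10,11,12,13,14,15,16):
    th=np.degrees(np.arcsin(h/330)); q,R=grip_at(th,th)
    arm.move_l(q+off,R,feed=.02); arm.sleep(.1); F=arm.current_force(); print(h,F,arm.current_torque(),round(arm.current_ee_pos()[2]*1e3-p[2]*1e3,2),arm.current_width())
    if F[2]<-14: break
print(arm.current_t())
```

```text
[-0.6106  1.5755 -1.1827]
2 [ 0.975   4.1142 -4.7162] [ 0.6767 -0.0601  0.6949] 1.94 0.023863446601048346
4 [-0.1208  4.1109 -4.3614] [ 0.7961 -0.0498  0.7023] 3.99 0.023516961674730524
6 [-0.1963  5.251  -4.4131] [ 0.932  -0.088   0.6646] 6.0 0.023943048789971923
8 [-0.8779  5.0027 -4.927 ] [ 0.9401 -0.0713  0.6723] 7.96 0.0235291785957003
9 [-0.2157  5.1869 -4.6415] [ 0.9697 -0.0618  0.6264] 8.95 0.023619749078249035
10 [  1.8294   5.6521 -13.2965] [ 0.9988 -0.4555  0.6248] 9.65 0.023552767826725378
11 [  5.2796   5.9811 -27.8224] [ 1.1577 -1.0807  0.5938] 10.11 0.02364754311020833
6.1417
```

The stick rose freely at about 4.5 N, then stopped dead at about 9.7 mm with the force jumping to 28 N. The latch has caught, so I'll lower, release and go to the lever.

```bash
cat >> h.py <<'E'
off=-.0012*Y
def P(x,y,z): # press mm -> world m
    return np.array([*(H0+off+X*(x+180)/1e3+Y*y/1e3)[:2],z/1e3])
E
python3 - <<'E'
from h import *
p,R=grip_at(0,0)
arm.move_l(p+off,R,feed=.03); print(arm.current_force()); arm.grip(.085)
arm.move_l(p+off+.16*Z,R,feed=.2); arm.grip(0)
arm.move_to(P(-108,-160,190),R)
c=arm.get_calibration("wrist");im=arm.snapshot("wrist");cv2.imwrite("pics/w2.png",im[:,:,::-1]);np.save("c2.npy",c["cam_to_world"])
print(arm.current_t(),arm.current_width(),arm.current_force())
E
```

```text
[-0.2832  5.4082 -4.3568]
10.7167 0.00041607977197002016 [-0.1789  0.4011 -0.4959]
```

View pics/w2.png

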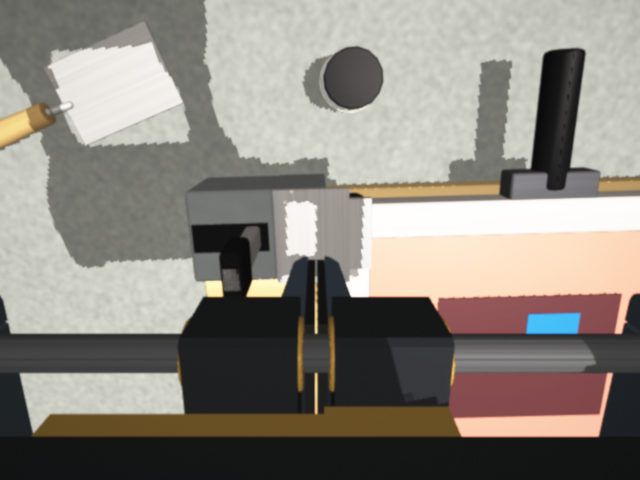

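The closed fingertips are at (316,262), over the plate. The lever's black top is left of them, around (222–245, 240–290), and the gap is clear. Next I'll descend beside it and push outward in small steps, watching the force.

Run:
```python
from h import *
c=arm.get_calibration("wrist")
for px in((222,270),(243,270)):
    d=onz(c,px,.155)-H0-off; print("lever top press",d@X*1e3-180,d@Y*1e3)
R=Rt(0); zz=118
arm.move_l(P(-108,-160,zz),R,feed=.1); print(arm.current_force())
f0=arm.current_force()
for y in [-178]+list(range(-184,-250,-4)):
    arm.move_l(P(-108,y,zz),R,feed=.05); F=arm.current_force()-f0
    print(y,F@Y,F@X,F[2])
    if F@Y>12: break
arm.sleep(.2);print((arm.current_force()-f0)@Y,arm.current_t(),(arm.current_ee_pos()-H0-off)@Y)
cv2.imwrite("pics/s3.png",cv2.resize(arm.snapshot("side")[150:290,250:430],None,fx=3,fy=3)[:,:,::-1])
```

```text
lever top press -105.46111362975559 -208.1828417931491
lever top press -105.45421520730316 -197.2739079081986
[ 0.4634 -0.1286  0.049 ]
-178 0.3154443466010532 -0.6465140201680918 0.20649973222737109
-184 -0.19102538601030228 -0.06265125089233917 0.3752302742219288
-188 -0.7855975050736518 -0.31200001164534175 0.4395190903109573
-192 0.4526236596475903 0.7920084811236596 0.6914780381460904
-196 -0.673036459058996 0.47244139082158243 -0.060263650293034085
-200 -0.04582316442697838 -0.18327358706137079 0.033503676601213804
-204 0.1105815852424251 -0.9285784742356923 -0.6659033219469032
-208 -0.5506963749488698 -0.9838549461637489 0.18844993007429686
-212 0.3206271267421562 -0.9015553319893023 -1.2703053301958571
-216 0.6987451546571415 -0.4148787938578091 0.031243973687914088
-220 0.16257470509873254 -0.09046127887634901 0.008185617315940023
-224 0.793321308389466 -0.20059785158025706 -0.10307016079241421
-228 0.4365275951764694 -0.7174732116707027 0.27449192679501044
-232 -0.576703958765042 -0.9003004036896086 -0.2002151047160699
-236 2.3147763514186654 -0.9806870925807472 0.16125302186147342
-240 20.03981187888321 0.5402087347825489 2.156665065525649
18.928072005017658 16.0583 -0.2385012489677934
```

View pics/s3.png

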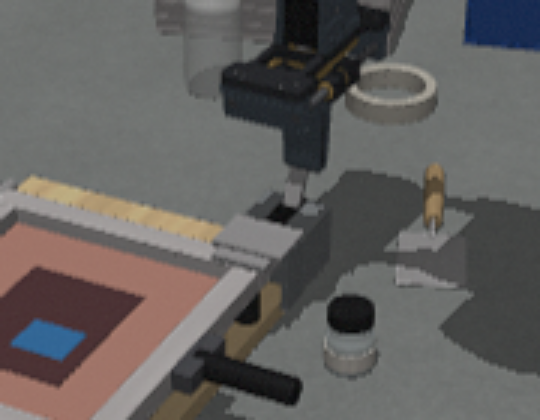

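The gripper met a stop at press y≈-238.5, about where the lever's 0.5 rad stop was predicted. I'll back off and check how the lever leans.

Run:
```python
from h import *
R=Rt(0)
arm.move_l(P(-108,-215,118),R,feed=.1)
arm.move_l(P(-108,-170,200),R,feed=.2)
arm.grip(.085)
arm.move_to(*(lambda p,R:(p+off,R))(*grip_at(0,0,dz=.10)))
a=arm.snapshot("side")[170:290,250:430];b=arm.snapshot("scene")[215:335,200:380]
cv2.imwrite("pics/v4.png",cv2.resize(np.vstack([a,b]),None,fx=2.4,fy=2.4)[:,:,::-1])
print(arm.current_t(),arm.current_force())
```

```text
19.3333 [-0.297  -0.6961 -0.1429]
```

View pics/v4.png

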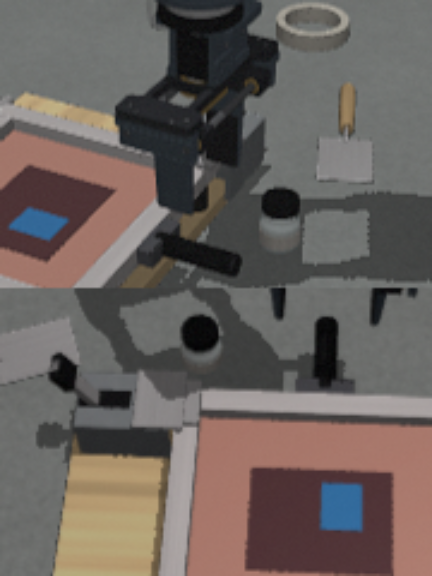

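The scene half shows the lever leaning far outward, with its top near full-image (226,250), and the stick and jar in place. Next I'll take the handle again and raise it, checking the force on the way.

Run:
```python
from h import *
c=arm.get_calibration("scene")
def proj(p):
    T=np.linalg.inv(c["cam_to_world"]);q=c["intrinsics"]@(T[:3,:3]@p+T[:3,3]);return q[:2]/q[2]
for a in(.3,.4,.5):print(a,proj(P(-108,-205-112*np.sin(a),28+112*np.cos(a))))
p,R=grip_at(0,0)
arm.move_l(p+off,R,feed=.12); arm.grip(0); print(arm.current_width(),arm.current_force(),arm.current_t())
ok=True
for th in (1,2,2.5,3.5,5,8,11,14,17,20,23,26,28,30):
    q,R=grip_at(th,th); arm.move_l(q+off,R,feed=.04 if th<6 else .06); F=arm.current_force(); print(th,F,round(arm.current_width(),4))
    if np.linalg.norm(F)>20: ok=False;break
arm.sleep(.3)
print(ok,arm.current_t(),arm.current_force(),arm.current_torque(),arm.current_grasp_force())
a=arm.snapshot("side");cv2.imwrite("pics/v5.png",a[:,:,::-1])
```

```text
0.3 [232.9202 244.9069]
0.4 [228.6974 245.5182]
0.5 [224.7466 246.3717]
0.024005628835329234 [-0.1146  1.9287 -0.9927] 21.2833
1 [ 1.0236  3.2904 -5.1643] 0.0236
2 [ 0.61    3.7139 -4.7999] 0.0234
2.5 [ 1.4226  4.3711 -4.2253] 0.0233
3.5 [ 0.9799  5.7929 -5.224 ] 0.0237
5 [ 2.0092  4.8909 -5.1829] 0.0238
8 [ 2.4741  5.241  -4.6177] 0.0236
11 [ 1.3995  5.8796 -4.8997] 0.0234
14 [ 2.0459  6.9897 -5.655 ] 0.0236
17 [ 2.0253  8.506  -5.4754] 0.0239
20 [ 2.0452  9.8506 -4.7004] 0.0236
23 [ 1.7069 10.0385 -4.7303] 0.0235
26 [ 0.8853 10.6515 -4.0258] 0.0237
28 [ 0.0714 13.5813 -3.7047] 0.0233
30 [ 0.0507 14.0594 -4.1237] 0.0235
True 26.85 [ 1.0915 13.5341 -2.8866] [ 2.0161 -0.6975 -0.6869] 29.891833662986755
```

View pics/v5.png

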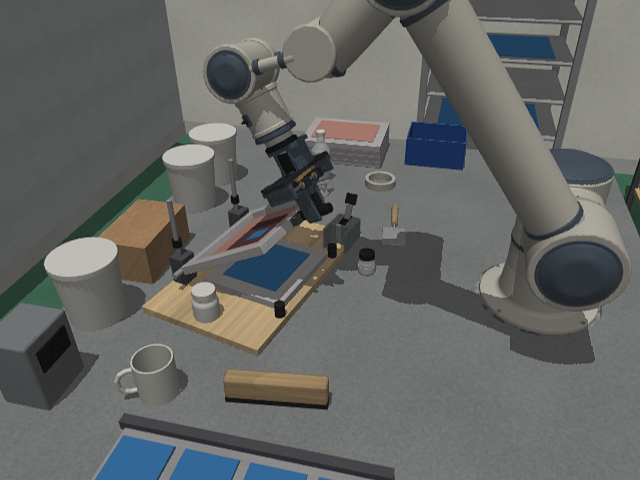

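The screen is up at about 30° in the grip, the lever is out and nothing around it has moved. I'll relax the side load slightly, settle and hand in.

Run:
```python
from h import *
q,R=grip_at(30,30); arm.move_l(q+off+.0009*Y,R,feed=.01); arm.sleep(.8)
print(arm.current_force(),arm.current_dq(),arm.current_width(),arm.current_grasp_force(),arm.current_ee_pos()-q,arm.current_t())
print(arm.sign_off())
```

```text
[-0.6284  7.7265 -4.2029] [ 0.0406 -0.0238  0.0783 -0.0311  0.1187  0.0106] 0.023351236268899532 29.90108370780945 [-0.0005  0.0002 -0.0007] 27.95
the job is handed in; nothing more can be done
None
```

The tug showed the latch had caught, so I let go, pushed the release lever out to its stop and took the handle again; the screen was still gripped at about 30° when I handed in at 28 s, with the ink pots, squeegee and ink knife left in place.

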